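# Level the embossing plate with a beech wedge

## Robot

A 6-joint arm with a two-finger parallel gripper is mounted at the origin on the work surface. World frame = base frame: x ahead of the robot, y to its left, z up, the work surface at z = 0. Lengths are in m, angles in rad, forces in N, time in s.
With the tool pointing down it reaches from about 0.25 to 0.8 m from the base axis. Payload 3.9 kg.
Tool frame: the origin (TCP) lies midway between the tips of the shut fingers; the grasp point (between the pads) lies 19 mm behind it; z points along the fingers, x is the direction in which the jaws open and shut, and the axes are right-handed (so a half turn about z gives the same grasp; the last joint's range is limited). The gripper opens to 85 mm and grips with 20 to 120 N. Pads are 22 mm wide; open, the fingers measure 114 mm over their backs; the gripper's body (76 mm by 85 mm) begins 54 mm behind the grasp point. The pads swing forward as they close: fully open they stand 13 mm farther back than shut.
Start: joints at [-1.153, 0.26, -0.138, 1.173, 0, 1.571], TCP at [0.213, -0.48, 0.231] pointing down, gripper open.
Joint ranges: [-2.78, 2.78], [-0.83, 1.72], [-1.28, 1.37], [-1.9, 2.12], [-1.57, 1.48], [-3.14, 3.14]. Speed limits (rad/s): [2.57, 2.57, 3.14, 3.14, 3.14, 3.14].

## Interface

Orientations are given as a unit quaternion [x, y, z, w].
In Python, from workcell import r, viewer, close_job gives the robot as it stands.
- The arm moves only by the shell command python3 -m handwheel 'ROWS' [FORCE]. ROWS is JSON, a list of rows, each a list of 3 entries, a list of its own where there are three numbers: the opening, from 0 (shut) to 1 (fully open), then the shift along the world's x, y, z in mm, then the turn about the world's z in rad. A call has 1 to 5 rows; each row shifts and turns the commanded pose from where the row before left it; what a row does not reach is not made up. A row lasts 1/12 s, in which the tool goes at most 41.7 mm and 7.16 degrees, less where a joint would pass 70% of its speed; a pose out of reach is approached as far as the arm can. A call is refused whole if a number of a shift passes 41.7 or a number of a turn 0.125, either way. A call with a gripper value outside its range is refused whole. The fingers move at their own pace and stop on an object; FORCE is the grip in N (left out, the last holds). Time passes only in rows, so rows that do not move let the fingers close. It gives the time, the measured TCP pose, the force and the opening at its end, in the units of the state.
- r.observe(): the state, without advancing time (a new reading comes with each control period).
- viewer.snapshot(name): name is "scene" or "side" or "wrist"; returns the picture (480x640x3 uint8, blue, green, red); there is no depth.
- viewer.camera_info(name): a dict with "vfov" (degrees; the focal length in pixels is half the picture's height over the tangent of half this angle, whatever the lens; pixels are square), "cx", "cy" (the principal point, pixels), "dist" ([k1, k2, p1, p2, k3] as OpenCV has them; the pictures are not rectified), "world_from_camera" (4x4, takes a point from camera to world coordinates); the wrist camera has in their place "T_tool_cam" (4x4, takes a point from camera to tool coordinates, whose origin is the TCP and whose axes are the tool frame's). Camera axes: x right, y up, looking along -z (the intrinsics and any distortion apply to the point x, -y, -z); pixel columns grow to the right and rows downward; lengths in m; the calibration is good to about 2 mm. A picture is of the moment at which its call begins: read the wrist's pose just before it. camera_info takes no time and is no camera call.
- close_job(): hands the job in, once; it reports no verdict.
The state is a dict: "time_s": time; "qpos": joint angles; "dq": joint speeds; "joint_torque": joint torques, N m; "position": TCP position; "tcp_rot": TCP orientation; "contact_force": force on the tool from outside, world axes, zero at the start; "moment": the same for the moment, N m; "finger_gap": opening from 0.0 (shut) to 1.0 (fully open).
Only numpy, scipy, OpenCV 4.12 (cv2) and the standard library are available. Lean on these libraries where they do the work, as an engineer would, in place of code of your own. Each camera call takes 0.05 s, during which the arm holds its last target.

## Task

The corner of the steel embossing plate nearest the robot hangs low. Push the pale beech wedge, thin end first, under that low corner until the bubble of the level on the plate sits centred between its two black lines, then let go of the wedge and leave it there flat on the bench. Leave the thin red wedge where it lies.

Things in the scene. Friction and masses are not known exactly. Their poses are not given: they have to be found in the camera images.
- beech_center (a point): Centre of the loose pale beech wedge, 7.5 mm above its underside: 160 mm long, 40 wide, flat base, upright sides, 70 g. x runs to the thin end (3 mm thick, 80 mm from here), -x to the thick end (27 mm thick, 80 mm from here), y across, z up. Grip it across its sides near the thick end. The plate is level with its thin end about 73 mm past the foot bar; pushing takes 5 to 15 N.
- corner_foot (a point): Lowest point of the foot bar (round, along y, 64 mm long) under the low corner of the grey plate; 6 mm above the bench now, 14 when level. x: push direction, under the plate to its pivots 190 mm behind; z up. Plate: 72 mm wide here (240 at the rear), 10 mm of it before the bar, top 30 mm high; on it the level, 50 to 180 mm behind the bar, top 55 mm. Free beneath for 105 mm behind the bar.
- bubble (a joint): Position (m) of the pale bubble, 18 mm long, in the green window of the level fixed on the plate: 0 is centred between the two black lines (26 mm apart inside), plus is towards the pivots, away from the robot. It starts near +0.017, falls through 0 and goes negative as the corner rises: about 0.32 mm for each mm that the beech wedge goes in under the bar.
- redwedge_center (a point): Centre of the thin red plastic wedge, a loose bystander: 130 mm long, 40 wide, 9 mm thick at the thick end and 3 at the thin end, too thin for this job. Axes as for the beech wedge; the point lies 3 mm above its underside.
Mind the look-alikes: they are no part of the job. What is shaped like the part that bears beech_center but purple, turquoise or yellow is not meant.

How it is judged:
At the end, for the whole second after the job is handed in: The bubble stands within 4 mm of the middle (wholly between the two lines), the beech wedge lies flat on the bench under the low corner (its centre within 45 mm of the foot bar, tilted under 7 degrees), and the thin red wedge lies within 30 mm of where it was (value of joint bubble between -0.004 and 0.004 m and horizontal distance between beech_center and corner_foot below 0.045 m and height (world z) of beech_center below 0.013 m and angle between beech_center's own z axis and vertical below 0.12 rad and distance of redwedge_center from where it was at the start of the episode below 0.03 m); the robot touches nothing.
It fails at once if the thin red wedge is pushed or carried away (more than 30 mm) (distance of redwedge_center from where it was at the start of the episode above 0.03 m).
It also fails if it takes over 42 s, if anything falls off the work surface, if the arm or the gripper's body presses on something with over 40 N, if the wrist force passes 120 N, or if a joint passes its speed limit or range.

## Working session

There is one attempt and no reset: what is moved stays moved. The work goes in short steps, Python scripts to look and compute and a shell command to move; the robot and the scene stay as the last step left them, time stands still between calls to the robot, and variables do not carry over. Pictures are saved under pics/ and viewed, and the job is handed in when it is done.

```bash
mkdir -p pics; ls
python3 - <<'E'
from workcell import r, viewer
import cv2
print(r.observe())
for n in ("scene","side","wrist"):
    im=viewer.snapshot(n); cv2.imwrite(f"pics/{n}0.png",im)
    print(n,viewer.camera_info(n))
E
```

```text
pics
{'time_s': 0.0, 'qpos': array([-1.15301754e+00,  2.60658037e-01, -1.39372905e-01,  1.17268606e+00,
       -3.67099718e-05,  1.57077102e+00]), 'dq': array([-0.00026382,  0.00135796, -0.00103267,  0.00097438, -0.00082286,
       -0.00043013]), 'joint_torque': array([ 9.54612074e-05, -4.05682540e+01,  2.53920078e+01,  1.88210170e-02,
        2.24260698e-04, -2.59088495e-06]), 'position': array([ 0.21272369, -0.47923245,  0.23047706]), 'tcp_rot': array([ 8.38377345e-01, -5.45089447e-01, -8.15119313e-04, -5.08103286e-04]), 'contact_force': array([-0.30145606, -0.63366281, -0.41560545]), 'moment': array([ 0.0189434 ,  0.01778946, -0.0182301 ]), 'finger_gap': 1.0013485919398073}
scene {'vfov': 42.09626180109388, 'cx': 318.7760593439247, 'cy': 245.45602188904124, 'dist': array([-0.19172446,  0.        ,  0.        ,  0.        ,  0.        ]), 'world_from_camera': array([[-0.80003853, -0.47012939,  0.37271532,  1.03459812],
       [ 0.59978088, -0.61205804,  0.51541037,  0.72781964],
       [-0.01418616,  0.63589568,  0.77164463,  1.13563518],
       [ 0.        ,  0.        ,  0.      
[... 270 characters left out ...]
    [-0.14899359, -0.59517468,  0.78966323,  0.79691351],
       [ 0.00983843,  0.79764503,  0.60304693,  0.66736605],
       [ 0.        ,  0.        ,  0.        ,  1.        ]])}
wrist {'vfov': 68.62729661782942, 'cx': 317.48057182930825, 'cy': 243.10062721025946, 'dist': array([0.00245713, 0.        , 0.        , 0.        , 0.        ]), 'T_tool_cam': array([[ 9.99999203e-01, -8.84164210e-04, -9.00854825e-04,
        -4.08969235e-04],
       [-1.12344334e-03, -9.48805750e-01, -3.15858176e-01,
        -8.09357023e-02],
       [-5.75465742e-04,  3.15858937e-01, -9.48805987e-01,
        -1.42617773e-01],
       [ 0.00000000e+00,  0.00000000e+00,  0.00000000e+00,
         1.00000000e+00]])}
```

View pics/scene0.png

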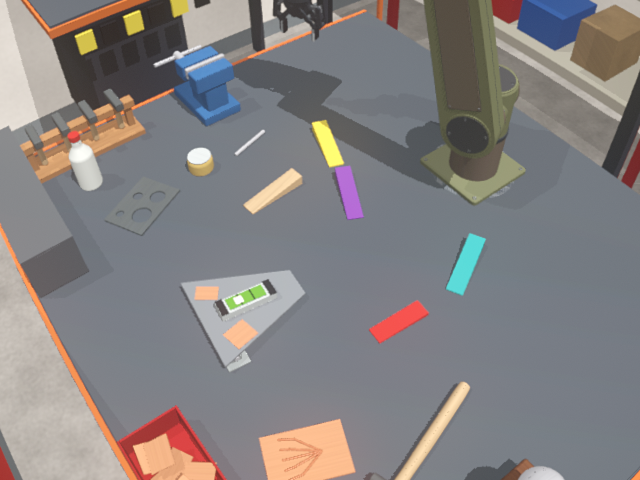

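View pics/side0.png

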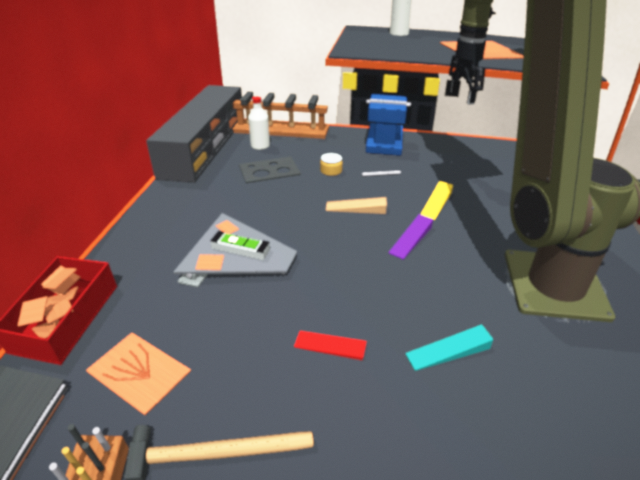

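View pics/wrist0.png

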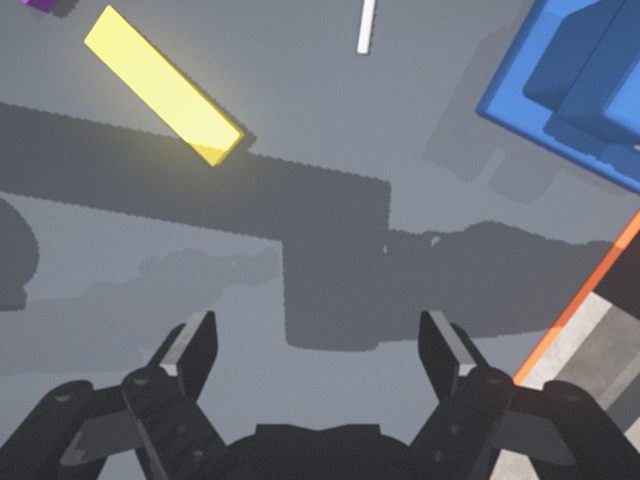

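Candidates in the scene view are beech (273,191), purple (349,192), yellow (327,144), turquoise (466,264) and red (399,321). The beech piece is the only pale wooden wedge. I'll enlarge it and the plate to confirm, then measure both.

```bash
cat > h.py <<'E'
import numpy as np, cv2
from workcell import r, viewer
from scipy.spatial.transform import Rotation as R
def setup(n, st=None):
    c=viewer.camera_info(n); f=240/np.tan(np.radians(c["vfov"])/2)
    K=np.array([[f,0,c["cx"]],[0,f,c["cy"]],[0,0,1]])
    if n=="wrist":
        st=st or r.observe(); T=np.eye(4); T[:3,:3]=R.from_quat(st["tcp_rot"]).as_matrix(); T[:3,3]=st["position"]
        W=T@np.array(c["T_tool_cam"])
    else: W=np.array(c["world_from_camera"])
    return K,np.array(c["dist"]),W
def rays(n,px,st=None):
    K,d,W=setup(n,st)
    u=cv2.undistortPoints(np.array(px,float).reshape(-1,1,2),K,d).reshape(-1,2)
    v=np.c_[u[:,0],-u[:,1],-np.ones(len(u))]@W[:3,:3].T
    return W[:3,3],v
def onz(n,px,z,st=None):
    o,v=rays(n,px,st); t=(np.broadcast_to(z,len(v))-o[2])/v[:,2]; return o+t[:,None]*v
def proj(n,P,st=None):
    K,d,W=setup(n,st); P=np.atleast_2d(P)
    c=(P-W[:3,3])@W[:3,:3]; c=c*[1,-1,-1]
    return cv2.projectPoints(c.reshape(-1,1,3),np.zeros(3),np.zeros(3),K,d)[0].reshape(-1,2)
def tri(a,pa,b,pb):
    o1,v1=rays(a,[pa]);o2,v2=rays(b,[pb]);A=np.c_[v1[0],-v2[0]]
    s=np.linalg.lstsq(A,o2-o1,rcond=None)[0];p=o1+s[0]*v1[0];q=o2+s[1]*v2[0]
    return (p+q)/2,np.linalg.norm(p-q)
E
python3 - <<'E'
import cv2,numpy as np
a=cv2.imread("pics/scene0.png");b=cv2.imread("pics/side0.png")
f=lambda i,x,y,w,h,s:cv2.resize(i[y:y+h,x:x+w],None,fx=s,fy=s,interpolation=cv2.INTER_CUBIC)
cv2.imwrite("pics/c1.png",np.vstack([f(a,170,160,145,90,5.5),f(a,170,260,145,20,5.5)])[:495])
cv2.imwrite("pics/c2.png",f(a,170,255,145,120,5))
cv2.imwrite("pics/c3.png",f(b,170,180,230,120,3.4))
E
```

```text
(no output)
```

View pics/c1.png

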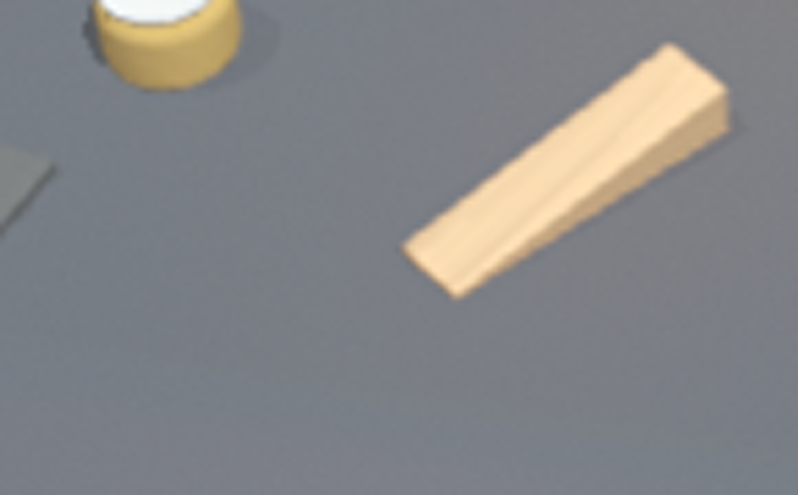

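View pics/c2.png

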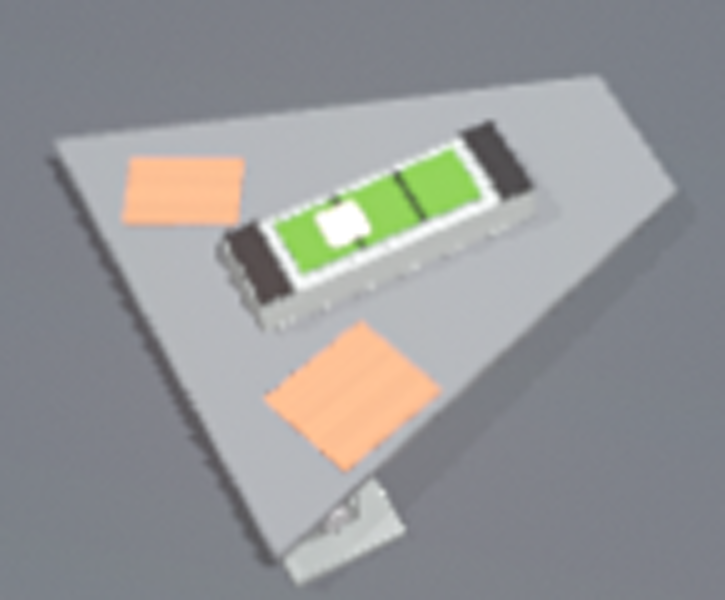

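View pics/c3.png

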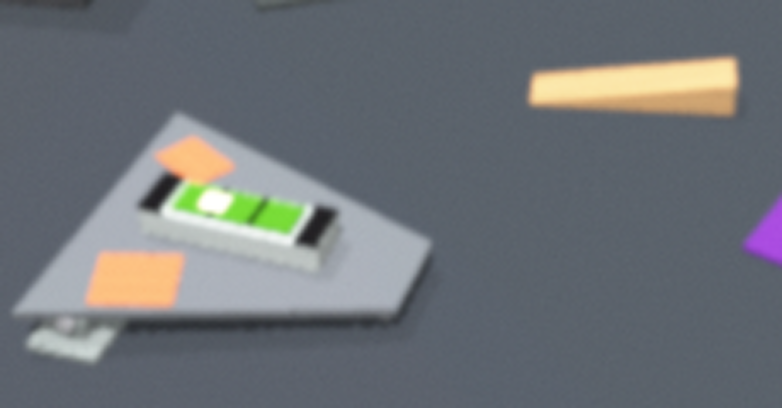

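Run:
```python
from h import *
th=onz("scene",[(243.3,205.1),(253.3,214.2)],.003); tk=onz("scene",[(291.8,167.8),(302.4,176.7)],.027)
print(th,tk)
a,b=th.mean(0),tk.mean(0);d=a-b
print("len",np.linalg.norm(d[:2]),"yaw",np.degrees(np.arctan2(d[1],d[0])),"ctr",(a+b)/2, "w",np.linalg.norm(th[0]-th[1]),np.linalg.norm(tk[0]-tk[1]))
# side check
ts=lambda x,y:(170+x/3.4,180+y/3.4)
print("side thin",onz("side",[ts(536,73),ts(530,104)],.003),"thick",onz("side",[ts(737,57),ts(737,90)],.027))
f=onz("scene",[(290,270),(305.4,292.6)],.030); re=onz("scene",[(181,283.6),(225.6,366.6)],.038)
print("front",f,np.linalg.norm(f[0]-f[1])); print("rear",re,np.linalg.norm(re[0]-re[1]))
print("front side",onz("side",[ts(432,241),ts(395,312)],[.030,.030]),"rear",onz("side",[ts(178,113),ts(14,311)],.038))
for p,q in (((290,270),ts(432,241)),((181,283.6),ts(178,113)),((225.6,366.6),ts(14,311))): print(tri("scene",p,"side",q))
m=f.mean(0);e=re.mean(0)-m; print("push dir deg",np.degrees(np.arctan2(e[1],e[0])),"perp",np.degrees(np.arctan2(*(f[1]-f[0])[1::-1])),np.degrees(np.arctan2(*(re[1]-re[0])[1::-1])))
```

```text
[[ 0.55881308 -0.24841721  0.003     ]
 [ 0.55569773 -0.20704302  0.003     ]] [[ 0.39862383 -0.26271502  0.027     ]
 [ 0.39627215 -0.21926565  0.027     ]]
len 0.1603566172158611 yaw 4.743323897650444 ctr [ 0.4773517  -0.23436022  0.015     ] w 0.04149131352920261 0.04351297170701386
side thin [[ 0.55710564 -0.25325873  0.003     ]
 [ 0.55512446 -0.20712042  0.003     ]] thick [[ 0.39703689 -0.26592565  0.027     ]
 [ 0.39509026 -0.21687741  0.027     ]]
front [[0.59394629 0.00696454 0.03      ]
 [0.60291037 0.07754273 0.03      ]] 0.07114517587979127
rear [[ 0.8102762  -0.1030628   0.038     ]
 [ 0.83906036  0.13172035  0.038     ]] 0.23654102608825942
front side [[0.58923482 0.00916862 0.03      ]
 [0.59799141 0.08377298 0.03      ]] rear [[ 0.80333964 -0.10029916  0.038     ]
 [ 0.8326191   0.13148083  0.038     ]]
(array([0.5911123 , 0.00246859, 0.02396486]), np.float64(0.0011256932551504532))
(array([ 0.80816633, -0.10974159,  0.03045291]), np.float64(0.001800559419360888))
(array([0.83708524, 0.12668571, 0.03161556]), np.float64(0.0031010578166792))
push dir deg -7.036444750827905 perp 82.76166836117747 83.01047919078427
```

The beech wedge's thin end is at scene (248,210) and its thick end at (297,172). It measures 160 × 42 mm, which matches. The plate's front edge runs from (290,270) to (305,293) and is about 71 mm long, as described. The bubble sits off-centre towards the pivots. Next I move over the wedge and look with the wrist camera.

```bash
python3 - <<'E'
from h import *
print("purple",onz("scene",[(338,168),(352,166),(362,216),(347,218)],.015),"yellow",onz("scene",[(313,123),(328,121),(343,163),(329,167)],.015))
print("red",onz("scene",[(370,322),(418,303),(428,318),(381,341)],.006))
E
python3 -m handwheel '[[1,[26,30,0],-0.067],[1,[26,30,0],-0.067],[1,[26,30,0],-0.067],[1,[26,30,0],-0.067],[1,[26,30,0],-0.067]]'
python3 -m handwheel '[[1,[25,30,0],0],[1,[25,30,0],0],[1,[25,30,0],0],[1,[25,30,0],0],[1,[0,0,0],0]]' 
python3 -m handwheel '[[1,[0,0,-20],0],[1,[0,0,-20],0],[1,[0,0,0],0],[1,[0,0,0],0]]'
python3 - <<'E'
from h import *
s=r.observe();im=viewer.snapshot("wrist");cv2.imwrite("pics/w1.png",im);print(s["position"],s["tcp_rot"],s["qpos"])
c=[(.4773,-.2344,.0)]
print(proj("wrist",[(.5572,-.2277,.003),(.3974,-.241,.027)],s))
E
```

```text
purple [[ 0.29701259 -0.19915251  0.015     ]
 [ 0.26337027 -0.18285512  0.015     ]
 [ 0.35475975 -0.030885    0.015     ]
 [ 0.38766319 -0.04792614  0.015     ]] yellow [[ 0.23927982 -0.38655119  0.015     ]
 [ 0.20068761 -0.36777647  0.015     ]
 [ 0.27488315 -0.20615782  0.015     ]
 [ 0.31325456 -0.21645071  0.015     ]]
red [[0.52928395 0.20957853 0.006     ]
 [0.41459965 0.23621056 0.006     ]
 [0.42385504 0.2784478  0.006     ]
 [0.54109926 0.25995426 0.006     ]]
time_s: 0.57
position: [0.3436, -0.3283, 0.2311]
tcp_rot: [0.734, -0.679, -0.0, -0.0]
contact_force: [0.9, 0.0, 0.2]
finger_gap: 1.0
time_s: 0.98
position: [0.4468, -0.205, 0.2311]
tcp_rot: [0.738, -0.674, 0.0, -0.002]
contact_force: [0.4, -0.6, -0.4]
finger_gap: 1.001
time_s: 1.32
position: [0.4417, -0.2095, 0.1904]
tcp_rot: [0.736, -0.677, -0.002, 0.001]
contact_force: [-1.0, -0.3, 0.3]
finger_gap: 1.003
[ 0.44172538 -0.20947697  0.19044459] [ 7.35728506e-01 -6.77274567e-01 -1.56510762e-03  5.26655495e-04] [-4.42764907e-01  2.23203660e-01 -2.98014532e-01  1.05287992e+00
 -7.69710217e-05  2.61613785e+00]
[[350.25610279  85.24655586]
 [347.27196127 268.62389571]]
```

View pics/w1.png

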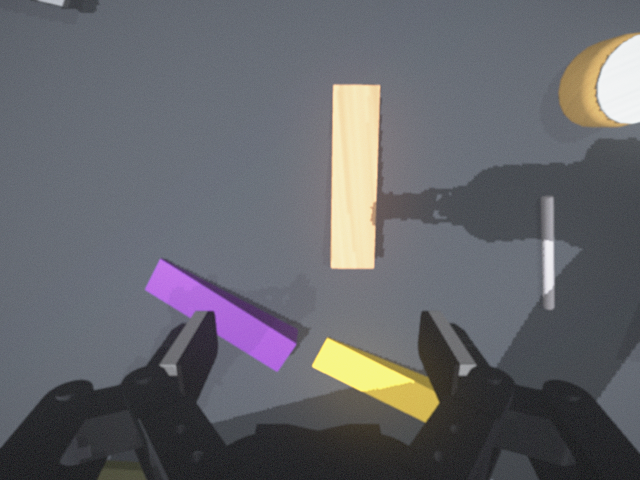

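The wrist view shows the beech wedge upright: thin edge (333,85)-(381,85), thick edge (331,268)-(376,268). This agrees with the projection to within about 7 px, so I refine from here.

Run:
```python
from h import *
s=r.observe()
a=onz("wrist",[(333,85),(381,85)],.003,s);b=onz("wrist",[(331,268),(375.5,268)],.027,s)
print(a,b);d=a.mean(0)-b.mean(0);print(np.linalg.norm(d[:2]),np.degrees(np.arctan2(d[1],d[0])),(a.mean(0)+b.mean(0))/2)
M=R.from_quat(s["tcp_rot"]).as_matrix();print("jaw",np.degrees(np.arctan2(M[1,0],M[0,0])),s["position"])
c=(a.mean(0)+b.mean(0))/2; g=c-d/np.linalg.norm(d)*.060; print("grip",g, (g-s["position"])*1000)
```

```text
[[ 0.55749256 -0.21368765  0.003     ]
 [ 0.56093443 -0.25493613  0.003     ]] [[ 0.39752486 -0.22643188  0.027     ]
 [ 0.40102507 -0.26822535  0.027     ]]
0.16046733971373306 4.652808817488238 [ 0.47924423 -0.24082025  0.015     ]
jaw -85.28103832134424 [ 0.44254884 -0.21000133  0.19143361]
grip [ 0.4200998  -0.24563377  0.02387507] [ -22.44903363  -35.63244362 -167.55853603]
```

```bash
python3 -m handwheel '[[1,[-11,-18,-30],0],[1,[-11,-17,-30],0],[1,[0,0,-30],0],[1,[0,0,-20],0],[1,[0,0,0],0]]'
python3 -m handwheel '[[1,[0,0,0],0],[1,[0,0,0],0]]'
python3 - <<'E'
from h import *
s=r.observe();im=viewer.snapshot("wrist");cv2.imwrite("pics/w2.png",im);print(s["position"])
E
```

```text
time_s: 1.78
position: [0.4184, -0.2444, 0.0788]
tcp_rot: [0.735, -0.678, -0.003, 0.001]
contact_force: [-0.8, 0.2, -0.2]
finger_gap: 0.999
time_s: 1.95
position: [0.4224, -0.2459, 0.0831]
tcp_rot: [0.736, -0.677, 0.001, -0.0]
contact_force: [0.0, 0.0, 1.3]
finger_gap: 1.002
[ 0.42242511 -0.24585666  0.0831338 ]
```

View pics/w2.png

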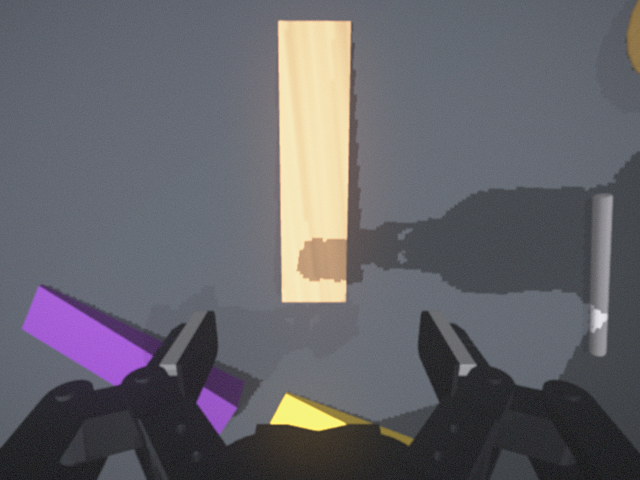

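The wedge is centred between the fingers: its axis is at column 314 and the jaw middle at about 317. I'll go down to a TCP height of about 2 mm.

```bash
python3 - <<'E'
from h import *
s=r.observe();print(onz("wrist",[(281,302),(346,302)],.027,s),onz("wrist",[(278,20),(351,20)],.003,s))
E
python3 -m handwheel '[[1,[0,0,-25],0],[1,[0,0,-25],0],[1,[0,0,-20],0],[1,[0,0,-8],0],[1,[0,0,0],0]]'
python3 -m handwheel '[[1,[0,0,0],0],[1,[0,0,0],0]]'
```

```text
[[ 0.3966029  -0.22506094  0.027     ]
 [ 0.39998291 -0.26596184  0.027     ]] [[ 0.55714205 -0.21284934  0.003     ]
 [ 0.56054963 -0.25304421  0.003     ]]
time_s: 2.42
position: [0.4209, -0.2446, 0.003]
tcp_rot: [0.736, -0.677, -0.001, 0.0]
contact_force: [-0.6, 0.3, -0.8]
finger_gap: 1.003
time_s: 2.58
position: [0.4225, -0.2456, 0.0049]
tcp_rot: [0.736, -0.677, 0.002, -0.0]
contact_force: [0.9, -0.8, 1.2]
finger_gap: 1.001
```

```bash
python3 -m handwheel '[[0.3,[0,0,0],0],[0.3,[0,0,0],0],[0.3,[0,0,0],0],[0.3,[0,0,0],0],[0.3,[0,0,0],0]]' 70
python3 -m handwheel '[[0.3,[0,0,0],0],[0.3,[0,0,0],0],[0.3,[0,0,0],0]]'
```

```text
time_s: 3.0
position: [0.4217, -0.2452, 0.0042]
tcp_rot: [0.736, -0.677, 0.001, -0.0]
contact_force: [-1.8, -0.4, 5.2]
finger_gap: 0.45
time_s: 3.25
position: [0.4216, -0.2452, 0.0042]
tcp_rot: [0.736, -0.677, 0.001, -0.0]
contact_force: [-0.7, -0.1, 5.4]
finger_gap: 0.453
```

Gripped at a gap of 0.453, about 39 mm. The 5 N upward force is probably the fingertips touching the bench. Now I lift and carry the wedge to the front of the low corner.

```bash
python3 -m handwheel '[[0.3,[0,0,15],0],[0.3,[0,0,20],0],[0.3,[0,0,20],0],[0.3,[0,0,0],0]]'
python3 -m handwheel '[[0.3,[0,20,0],-0.02],[0.3,[0,30,0],-0.05],[0.3,[0,30,0],-0.05],[0.3,[0,30,0],-0.05],[0.3,[0,30,0],-0.035]]'
python3 -m handwheel '[[0.3,[0,30,0],0],[0.3,[0,30,0],0],[0.3,[0,30,0],0],[0.3,[4,30,0],0],[0.3,[4,20,0],0]]'
python3 -m handwheel '[[0.3,[4,15,0],0],[0.3,[4,7,0],0],[0.3,[0,0,0],0],[0.3,[0,0,0],0],[0.3,[0,0,0],0]]'
python3 - <<'E'
from h import *
s=r.observe();print(s["position"])
for n in("wrist","scene","side"):
  cv2.imwrite(f"pics/{n}3.png",viewer.snapshot(n))
M=R.from_quat(s["tcp_rot"]).as_matrix();print("jaw",np.degrees(np.arctan2(M[1,0],M[0,0])))
print(proj("wrist",[(.5911,.0025,.023),(.6002,.0739,.023)],s))
a=cv2.imread("pics/scene3.png");f=lambda i,x,y,w,h,s:cv2.resize(i[y:y+h,x:x+w],None,fx=s,fy=s,interpolation=cv2.INTER_CUBIC)
cv2.imwrite("pics/scene3c.png",f(a,200,220,200,150,4))
E
```

```text
time_s: 3.58
position: [0.4232, -0.2462, 0.0614]
tcp_rot: [0.736, -0.677, 0.003, -0.001]
contact_force: [0.5, -0.4, -0.3]
finger_gap: 0.45
time_s: 4.0
position: [0.4202, -0.1036, 0.0577]
tcp_rot: [-0.661, 0.75, 0.0, -0.0]
contact_force: [-0.2, -0.7, -1.1]
finger_gap: 0.449
time_s: 4.42
position: [0.4244, -0.0131, 0.058]
tcp_rot: [-0.684, 0.729, 0.015, 0.015]
contact_force: [0.1, 0.4, -1.0]
finger_gap: 0.45
time_s: 4.83
position: [0.4321, -0.0051, 0.0582]
tcp_rot: [-0.689, 0.724, 0.018, 0.019]
contact_force: [0.1, -0.0, -0.8]
finger_gap: 0.449
[ 0.43214129 -0.00505703  0.05822813]
jaw -92.83863958575408
[[285.04835453 -73.17934878]
 [113.0052318  -85.39338233]]
```

View pics/wrist3.png

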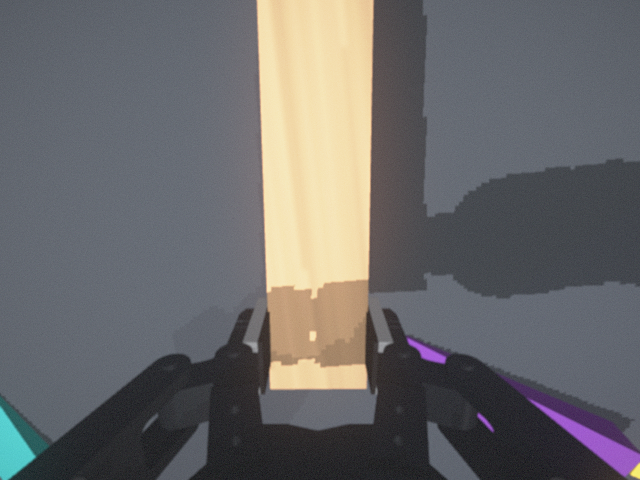

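View pics/scene3c.png

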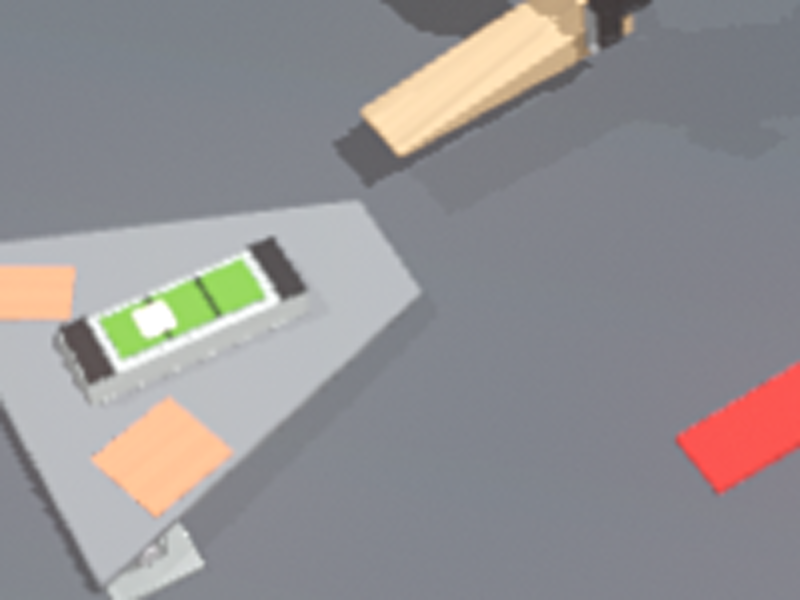

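The move stopped at y ≈ -0.005 with a slight tilt, most likely because joint 6 reached its limit. The gripper needs a half turn, so I back off, set the wedge down, turn it and regrasp.

```bash
python3 -m handwheel '[[0.3,[4,-15,0],0.05],[0.3,[4,-20,0],0.05],[0.3,[4,-15,0],0.05],[0.3,[0,0,0],0.02],[0.3,[0,0,0],0]]'
python3 -m handwheel '[[0.3,[0,0,0],0],[0.3,[0,0,0],0]]'
python3 - <<'E'
from h import *
s=r.observe();print(s["position"],s["qpos"]); M=R.from_quat(s["tcp_rot"]).as_matrix();print(M.round(3),"jaw",np.degrees(np.arctan2(M[1,0],M[0,0])))
E
```

```text
time_s: 5.4
position: [0.4442, -0.0549, 0.0583]
tcp_rot: [0.748, -0.663, -0.02, -0.018]
contact_force: [-0.4, 0.6, -1.6]
finger_gap: 0.448
time_s: 5.57
position: [0.4434, -0.0538, 0.0582]
tcp_rot: [0.748, -0.663, -0.02, -0.017]
contact_force: [-0.3, -0.2, -0.3]
finger_gap: 0.453
[ 0.44344817 -0.05382949  0.05822793] [-0.15722731  0.29303298 -0.59858443  0.69485704  0.05080133  2.86237759]
[[ 0.121 -0.993 -0.008]
 [-0.991 -0.121  0.053]
 [-0.053  0.001 -0.999]] jaw -83.0350819405574
```

The limit baked a 3° roll into the commanded pose. I set the wedge down first, then handle the roll with the fingers empty.

```bash
python3 -m handwheel '[[0.3,[5,0,-20],0],[0.3,[5,0,-20],0],[0.3,[0,0,-8],0],[0.3,[0,0,-4],0],[0.3,[0,0,0],0]]'
python3 -m handwheel '[[0.6,[0,0,0],0],[1,[0,0,0],0],[1,[0,0,0],0],[1,[0,0,0],0],[1,[0,0,0],0]]'
python3 -m handwheel '[[1,[0,0,20],0],[1,[0,0,30],0.1],[1,[0,0,20],0.12],[1,[0,0,10],0.12],[1,[0,0,0],0.12]]'
python3 - <<'E'
from h import *
s=r.observe();print(s["position"],s["qpos"]); M=R.from_quat(s["tcp_rot"]).as_matrix();print(M.round(3))
E
```

```text
time_s: 5.98
position: [0.4529, -0.0538, 0.0059]
tcp_rot: [0.749, -0.662, -0.021, -0.017]
contact_force: [-1.0, 0.0, -1.7]
finger_gap: 0.453
time_s: 6.4
position: [0.4545, -0.0545, 0.0068]
tcp_rot: [0.749, -0.663, -0.019, -0.018]
contact_force: [0.7, -0.5, 0.1]
finger_gap: 1.0
time_s: 6.82
position: [0.4564, -0.0549, 0.0892]
tcp_rot: [0.881, -0.472, -0.021, -0.013]
contact_force: [-0.2, 0.5, -0.4]
finger_gap: 1.001
[ 0.45640263 -0.05486768  0.08915574] [-0.14675411  0.28410828 -0.50972014  0.8068294   0.0389015   2.40678569]
[[ 0.554 -0.832 -0.024]
 [-0.831 -0.554  0.043]
 [-0.049 -0.004 -0.999]]
```

```bash
for i in 1; do 
python3 -m handwheel '[[1,[0,0,0],0.124],[1,[0,0,0],0.124],[1,[0,0,0],0.124],[1,[0,0,0],0.124],[1,[0,0,0],0.124]]' >/dev/null
python3 -m handwheel '[[1,[0,0,0],0.124],[1,[0,0,0],0.124],[1,[0,0,0],0.124],[1,[0,0,0],0.124],[1,[0,0,0],0.124]]' >/dev/null
python3 -m handwheel '[[1,[0,0,0],0.124],[1,[0,0,0],0.124],[1,[0,0,0],0.124],[1,[0,0,0],0.124],[1,[0,0,0],0.124]]' >/dev/null
python3 -m handwheel '[[1,[0,0,0],0.124],[1,[0,0,0],0.124],[1,[0,0,0],0.124],[1,[0,0,0],0.124],[1,[0,0,0],0.124]]' >/dev/null
python3 -m handwheel '[[1,[0,0,0],0.124],[1,[0,0,0],0.124],[1,[0,0,0],0.124],[1,[0,0,0],0],[1,[0,0,0],0]]'; done
python3 - <<'E'
from h import *
s=r.observe();print(s["position"],s["qpos"]); M=R.from_quat(s["tcp_rot"]).as_matrix();print(M.round(3))
E
```

```text
time_s: 8.9
position: [0.454, -0.0545, 0.0865]
tcp_rot: [0.598, 0.801, -0.016, 0.021]
contact_force: [0.5, -0.6, -0.2]
finger_gap: 0.996
[ 0.45397438 -0.05448188  0.08645568] [-0.08527133  0.250307   -0.56858893  0.73216862 -0.04877034 -0.37454794]
[[-0.284  0.959  0.015]
 [ 0.957  0.285 -0.05 ]
 [-0.053  0.001 -0.999]]
```

```bash
python3 -m handwheel '[[1,[0,0,0],0.124],[1,[0,0,0],0.124],[1,[0,0,0],0.124],[1,[0,0,0],0.124],[1,[0,0,0],0.124]]' >/dev/null
python3 -m handwheel '[[1,[0,0,0],0.124],[1,[0,0,0],0.124],[1,[0,0,0],0.124],[1,[0,0,0],0.124],[1,[0,0,0],0.124]]' >/dev/null
python3 -m handwheel '[[1,[0,0,0],0.124],[1,[0,0,0],0.124],[1,[0,0,0],0.124],[1,[0,0,0],0.124],[1,[0,0,0],0.124]]' >/dev/null
python3 -m handwheel '[[1,[0,0,0],0.124],[1,[0,0,0],0.124],[1,[0,0,0],0.124],[1,[0,0,0],0.124],[1,[0,0,0],0.124]]' >/dev/null
python3 -m handwheel '[[1,[0,0,0],0.12],[1,[0,0,0],0.08],[1,[0,0,0],0]]'
python3 - <<'E'
from h import *
s=r.observe();print(s["position"],s["qpos"]); M=R.from_quat(s["tcp_rot"]).as_matrix();print(M.round(3))
E
```

```text
time_s: 10.82
position: [0.4546, -0.0546, 0.0864]
tcp_rot: [-0.644, 0.765, 0.017, 0.02]
contact_force: [-0.3, -0.1, -0.0]
finger_gap: 1.001
[ 0.45455505 -0.05455885  0.08639142] [-0.15624502  0.26404073 -0.548564    0.75773417  0.05258072 -3.12686626]
[[-0.17  -0.985  0.009]
 [-0.984  0.17   0.052]
 [-0.053  0.    -0.999]]
```

Joint 6 is now near its lower limit. I'll press on in small steps and watch the tilt.

```bash
cat > st.py <<'E'
from h import *
s=r.observe();print(s["time_s"],s["position"].round(4),s["qpos"].round(3)); M=R.from_quat(s["tcp_rot"]).as_matrix();print(M.round(3).tolist(),"jaw",np.degrees(np.arctan2(M[1,0],M[0,0])).round(2))
E
python3 -m handwheel '[[1,[0,-10,0],0],[1,[0,-10,0],0],[1,[0,0,0],0]]' >/dev/null; python3 st.py
```

```text
11.0667 [ 0.4558 -0.068   0.0864] [-0.18   0.269 -0.541  0.761  0.045 -3.139]
[[-0.181, -0.983, 0.008], [-0.982, 0.182, 0.045], [-0.045, -0.0, -0.999]] jaw -100.46
```

Moving this way reduces the tilt, from 0.053 to 0.045. I continue.

```bash
python3 -m handwheel '[[1,[0,-15,0],0],[1,[0,-15,0],0],[1,[0,-15,0],0],[1,[0,-15,0],0],[1,[0,0,0],0]]' >/dev/null; python3 st.py
```

```text
11.4833 [ 0.4626 -0.0979  0.0864] [-0.221  0.287 -0.514  0.77   0.019 -3.14 ]
[[-0.221, -0.975, 0.005], [-0.975, 0.221, 0.018], [-0.019, -0.001, -1.0]] jaw -102.74
```

```bash
python3 -m handwheel '[[1,[0,-15,0],0],[1,[0,-15,0],0],[1,[0,-9,0],0],[1,[0,0,0],0]]' >/dev/null; python3 st.py
```

```text
11.8167 [ 0.4671 -0.1172  0.0864] [-2.470e-01  3.000e-01 -4.930e-01  7.770e-01  2.000e-03 -3.141e+00]
[[-0.246, -0.969, 0.001], [-0.969, 0.246, 0.002], [-0.002, -0.0, -1.0]] jaw -104.23
```

The tilt is gone (0.002). Now I turn back to the flipped grasp over the wedge.

```bash
python3 -m handwheel '[[1,[-3,10,0],-0.124],[1,[-3,15,0],-0.124],[1,[-3,15,0],-0.124],[1,[-3,15,0],-0.124],[1,[-2,8,0],-0.124]]' >/dev/null
python3 -m handwheel '[[1,[0,0,0],-0.124],[1,[0,0,0],-0.124],[1,[0,0,0],-0.124],[1,[0,0,0],-0.124],[1,[0,0,0],-0.124]]' >/dev/null
python3 -m handwheel '[[1,[0,0,0],-0.124],[1,[0,0,0],-0.124],[1,[0,0,0],-0.124],[1,[0,0,0],-0.124],[1,[0,0,0],-0.124]]' >/dev/null
python3 -m handwheel '[[1,[0,0,0],-0.124],[1,[0,0,0],-0.124],[1,[0,0,0],-0.124],[1,[0,0,0],-0.124],[1,[0,0,0],-0.124]]' >/dev/null
python3 -m handwheel '[[1,[0,0,0],-0.124],[1,[0,0,0],-0.124],[1,[0,0,0],-0.043],[1,[0,0,0],0],[1,[0,0,0],0]]'
python3 st.py;python3 - <<'E'
from h import *
s=r.observe();cv2.imwrite("pics/w4.png",viewer.snapshot("wrist"))
print(proj("wrist",[(.5911,.0025,.023),(.6002,.0739,.023)],s))
cv2.imwrite("pics/s4.png",viewer.snapshot("scene"))
E
```

```text
time_s: 13.9
position: [0.4524, -0.0532, 0.0863]
tcp_rot: [0.662, 0.75, -0.001, 0.001]
contact_force: [0.5, 0.6, 0.2]
finger_gap: 1.002
13.9 [ 0.4524 -0.0532  0.0863] [-0.115  0.26  -0.553  0.756 -0.002 -0.24 ]
[[-0.125, 0.992, 0.001], [0.992, 0.125, -0.003], [-0.003, 0.0, -1.0]] jaw 97.16
[[367.10420947 440.1101332 ]
 [456.15713493 458.36782943]]
```

View pics/w4.png

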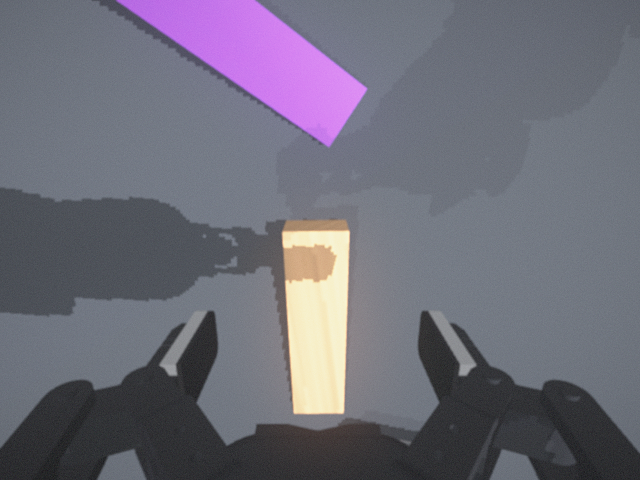

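The thick end's top edge is at (282,231)-(350,231) and the thin end is at (293,413)-(345,413). The plate's front corner peeks out near (345,420).

Run:
```python
from h import *
s=r.observe()
b=onz("wrist",[(282.5,231),(349.5,231)],.027,s);a=onz("wrist",[(293,413),(345,413)],.003,s)
d=a.mean(0)-b.mean(0);c=(a.mean(0)+b.mean(0))/2;u=d[:2]/np.linalg.norm(d[:2])
print(a,b,np.linalg.norm(d[:2]),np.degrees(np.arctan2(u[1],u[0])),c)
g=c[:2]-.060*u;print("grip",g,(g-s["position"][:2])*1000)
```

```text
[[ 0.59222336 -0.05539087  0.003     ]
 [ 0.58683413 -0.01375026  0.003     ]] [[ 0.43324368 -0.07658432  0.027     ]
 [ 0.42818016 -0.03680561  0.027     ]] 0.16035047047838397 7.930702085878092 [ 0.51012033 -0.04563276  0.015     ]
grip [ 0.45069419 -0.05391128] [-1.71031251 -0.7269007 ]
```

```bash
python3 -m handwheel '[[1,[-1,-1,-25],0.012],[1,[0,0,-25],0],[1,[0,0,-20],0],[1,[0,0,-10],0],[1,[0,0,0],0]]'
python3 -m handwheel '[[1,[0,0,-1],0],[0.3,[0,0,0],0],[0.3,[0,0,0],0],[0.3,[0,0,0],0],[0.3,[0,0,0],0]]' 70
python3 -m handwheel '[[0.3,[0,0,0],0],[0.3,[0,0,0],0],[0.3,[0,0,0],0]]'; python3 st.py
```

```text
time_s: 14.42
position: [0.4492, -0.054, 0.0042]
tcp_rot: [0.657, 0.754, -0.002, -0.001]
contact_force: [-0.1, 0.7, 0.6]
finger_gap: 1.001
time_s: 14.83
position: [0.4522, -0.0544, 0.0062]
tcp_rot: [0.658, 0.753, -0.0, 0.002]
contact_force: [-4.9, 1.1, 61.4]
finger_gap: 0.454
time_s: 15.08
position: [0.4524, -0.0544, 0.0064]
tcp_rot: [0.658, 0.753, -0.0, 0.002]
contact_force: [-0.3, -0.5, 6.4]
finger_gap: 0.447
15.0833 [ 0.4524 -0.0544  0.0064] [-0.118  0.368 -0.663  0.537 -0.003 -0.253]
[[-0.135, 0.991, 0.003], [0.991, 0.135, -0.003], [-0.003, 0.003, -1.0]] jaw 97.77
```

The gripper is flipped and holding the wedge (gap 0.447). Next: lift, back off, line up at yaw -7° in front of the corner, and look.

```bash
python3 -m handwheel '[[0.3,[0,0,15],0],[0.3,[-10,0,15],0],[0.3,[-15,0,0],-0.02],[0.3,[-4,15,0],-0.05],[0.3,[0,25,0],-0.05]]'
python3 -m handwheel '[[0.3,[0,25,0],-0.05],[0.3,[0,25,0],-0.05],[0.3,[0,15,0],-0.04],[0.3,[0,7,0],0],[0.3,[0,0,0],0]]'
python3 -m handwheel '[[0.3,[0,0,0],0],[0.3,[0,0,0],0],[0.3,[0,0,0],0]]'; python3 st.py
python3 - <<'E'
from h import *
f=lambda i,x,y,w,h,s:cv2.resize(i[y:y+h,x:x+w],None,fx=s,fy=s,interpolation=cv2.INTER_CUBIC)
a=viewer.snapshot("scene");cv2.imwrite("pics/s5.png",a);cv2.imwrite("pics/s5c.png",f(a,200,220,200,150,4))
b=viewer.snapshot("side");cv2.imwrite("pics/d5.png",b);cv2.imwrite("pics/d5c.png",f(b,160,200,250,140,3.2))
E
```

```text
time_s: 15.5
position: [0.421, -0.0152, 0.0358]
tcp_rot: [0.704, 0.71, -0.001, 0.001]
contact_force: [0.6, 0.4, -0.7]
finger_gap: 0.449
time_s: 15.92
position: [0.4227, 0.0588, 0.0356]
tcp_rot: [0.749, 0.663, -0.001, 0.001]
contact_force: [0.1, -0.3, -0.7]
finger_gap: 0.451
time_s: 16.17
position: [0.4223, 0.0569, 0.0353]
tcp_rot: [0.75, 0.661, -0.001, 0.001]
contact_force: [-0.4, -0.7, -0.7]
finger_gap: 0.45
16.1667 [0.4223 0.0569 0.0353] [ 0.136  0.286 -0.69   0.595 -0.003  0.262]
[[0.125, 0.992, -0.0], [0.992, -0.125, -0.003], [-0.003, 0.0, -1.0]] jaw 82.81
```

View pics/s5c.png

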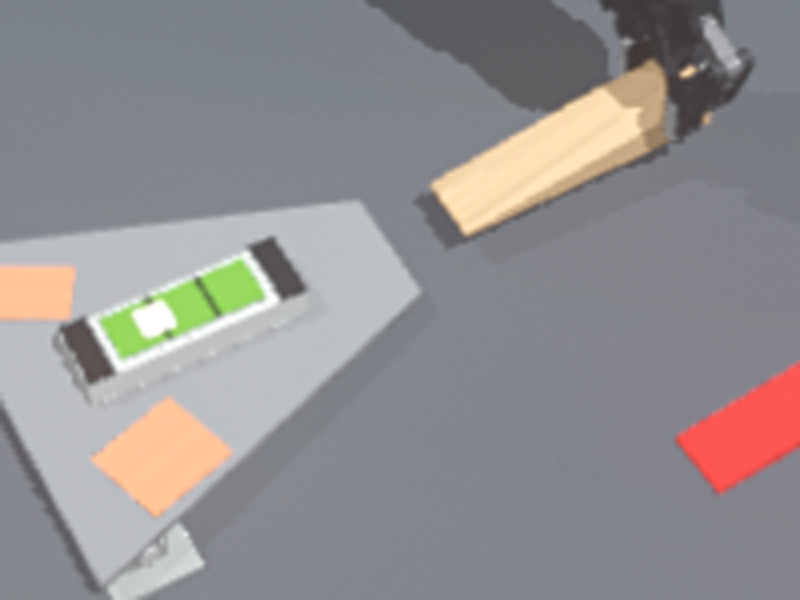

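View pics/d5c.png

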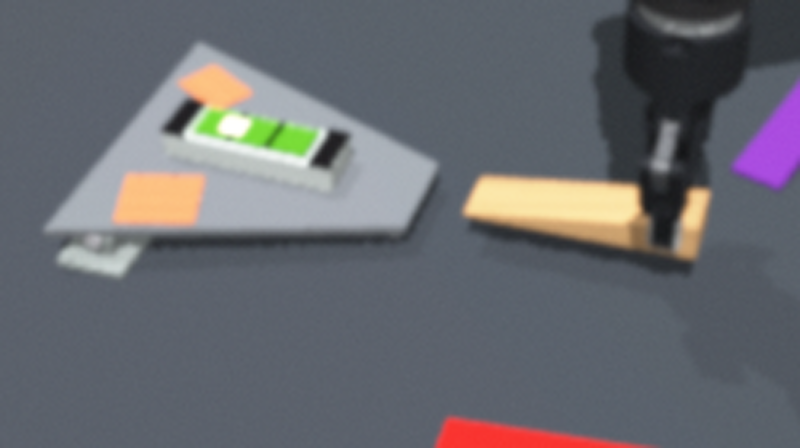

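Run:
```python
from h import *
t=onz("scene",[(307.5,266.25),(316.75,279.25)],.032);p=onz("scene",[(290.5,270.5),(305.25,293.25)],.0235)
S=lambda x,y:(160+x/3.2,200+y/3.2)
t2=onz("side",[S(483,176),S(463,216)],.032);p2=onz("side",[S(438,163),S(405,233)],.0235)
u=np.array([.9923,-.1236]);n=np.array([.1236,.9923])
for a,b in((t,p),(t2,p2)):
    m=(b.mean(0)-a.mean(0))[:2];w=(a[1]-a[0])[:2] ;print(a.mean(0),b.mean(0),"gap along",m@u,"lat",m@n,"edge yaws",np.degrees(np.arctan2(w[1],w[0])),np.degrees(np.arctan2(*(b[1]-b[0])[1::-1])))
print("tip expected",np.array([.4223,.0569])+(.0584+.08)*u)
```

```text
[0.56017651 0.04418898 0.032     ] [0.59646395 0.03973903 0.0235    ] gap along 0.036558043245454905 lat 6.944647674010444e-05 edge yaws 82.90645737794847 81.61152180666406
[0.55801758 0.04349587 0.032     ] [0.5948685  0.04056995 0.0235    ] gap along 0.036928816955734356 lat 0.0016513894949703187 edge yaws 82.53001321841457 84.96513006002337
tip expected [0.55963432 0.03979376]
```

Lateral offset is about 1 mm and the yaw matches. The tip is about 37 mm short of the plate edge and 47 mm short of the bar, so total travel is about 120 mm. I lower and start inserting.

```bash
python3 -m handwheel '[[0.3,[0,0,-15],0],[0.3,[0,0,-10],0],[0.3,[0,0,-3],0],[0.3,[0,0,0],0],[0.3,[0,0,0],0]]'
python3 -m handwheel '[[0.3,[11.9,-1.5,0],0],[0.3,[11.9,-1.5,0],0],[0.3,[11.9,-1.5,0],0],[0.3,[11.9,-1.5,0],0],[0.3,[0,0,0],0]]'
python3 -m handwheel '[[0.3,[5,-0.6,0],0],[0.3,[5,-0.6,0],0],[0.3,[5,-0.6,0],0],[0.3,[5,-0.6,0],0],[0.3,[0,0,0],0]]';python3 st.py
```

```text
time_s: 16.68
position: [0.4224, 0.0574, 0.0073]
tcp_rot: [0.75, 0.662, -0.001, 0.001]
contact_force: [-0.4, -0.4, -0.9]
finger_gap: 0.453
time_s: 17.1
position: [0.4739, 0.0516, 0.0081]
tcp_rot: [0.75, 0.661, 0.001, 0.003]
contact_force: [1.7, 0.6, -0.4]
finger_gap: 0.451
time_s: 17.52
position: [0.4899, 0.0493, 0.007]
tcp_rot: [0.75, 0.662, -0.001, 0.001]
contact_force: [-0.1, 0.3, -1.6]
finger_gap: 0.454
17.5167 [0.4899 0.0493 0.007 ] [ 0.102  0.417 -0.57   0.585 -0.003  0.227]
[[0.124, 0.992, -0.001], [0.992, -0.124, -0.003], [-0.003, -0.001, -1.0]] jaw 82.86
```

```bash
python3 -m handwheel '[[0.3,[5,-0.6,0],0],[0.3,[5,-0.6,0],0],[0.3,[5,-0.6,0],0],[0.3,[5,-0.6,0],0],[0.3,[0,0,0],0]]'
python3 -m handwheel '[[0.3,[5,-0.6,0],0],[0.3,[5,-0.7,0],0],[0.3,[5,-0.6,0],0],[0.3,[0,0,0],0],[0.3,[0,0,0],0]]';python3 st.py
python3 - <<'E'
from h import *
f=lambda i,x,y,w,h,s:cv2.resize(i[y:y+h,x:x+w],None,fx=s,fy=s,interpolation=cv2.INTER_CUBIC)
a=viewer.snapshot("scene");cv2.imwrite("pics/s6.png",a);cv2.imwrite("pics/s6c.png",f(a,180,250,160,110,5))
E
```

```text
time_s: 17.93
position: [0.4994, 0.0474, 0.0063]
tcp_rot: [0.749, 0.662, -0.007, -0.006]
contact_force: [-16.3, 1.2, 12.5]
finger_gap: 0.454
time_s: 18.35
position: [0.5166, 0.0453, 0.0063]
tcp_rot: [0.749, 0.662, -0.006, -0.004]
contact_force: [-13.2, 1.7, 10.3]
finger_gap: 0.451
18.35 [0.5166 0.0453 0.0063] [ 0.088  0.46  -0.492  0.634 -0.001  0.212]
[[0.124, 0.992, -0.014], [0.992, -0.124, -0.002], [-0.004, -0.014, -1.0]] jaw 82.91
```

View pics/s6c.png

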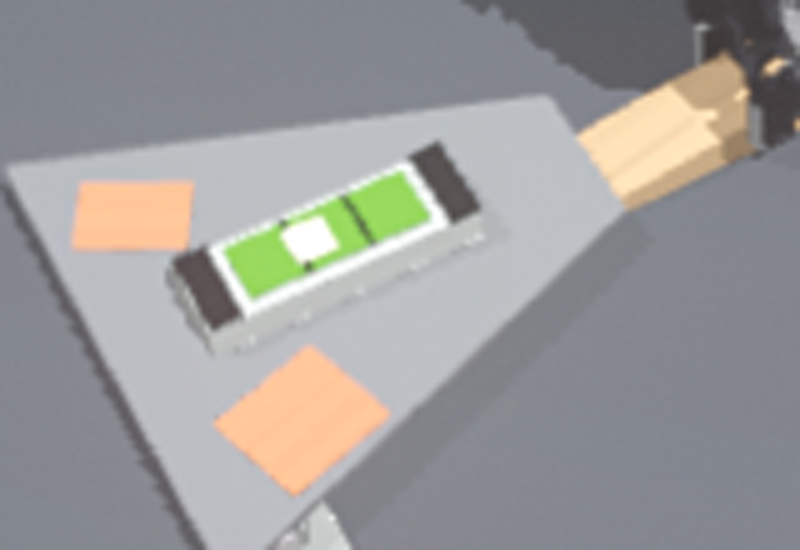

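The wedge is under the corner, pushing at about 15 N. The bubble is at (311,240) and the lines' middle at about (326,232) in the crop, so the bubble is still about +6 mm off. I push on in small steps.

```bash
cat > bub.py <<'E'
import sys
from h import *
a=viewer.snapshot("scene");n=sys.argv[1]
c=cv2.resize(a[250:360,180:340],None,fx=5,fy=5,interpolation=cv2.INTER_CUBIC);cv2.imwrite(f"pics/{n}.png",c)
# green window (sub-pixel crop), bubble = white inside green hull, away from frame
hsv=cv2.cvtColor(c,cv2.COLOR_BGR2HSV)
g=cv2.inRange(hsv,(35,120,90),(75,255,255))
hull=cv2.convexHull(cv2.findNonZero(g)); m=np.zeros_like(g);cv2.fillConvexPoly(m,hull,255);m=cv2.erode(m,np.ones((9,9)))
w=cv2.inRange(hsv,(0,0,180),(180,90,255))&m; dk=cv2.inRange(hsv,(0,0,0),(180,255,110))&m
(rc,rs,ra)=cv2.minAreaRect(hull);box=cv2.boxPoints((rc,rs,ra))
e=[box[1]-box[0],box[2]-box[1]];ax=max(e,key=np.linalg.norm);L=np.linalg.norm(ax);ax=ax/L
if ax[0]>0: ax=-ax   # towards pivots = left in picture
def cen(mask): 
    k,l,s,cc=cv2.connectedComponentsWithStats(mask); return [(cc[i]-rc)@ax for i in range(1,k) if s[i,4]>15],[int(s[i,4]) for i in range(1,k) if s[i,4]>15]
print("window len px",L,"bubble",cen(w),"lines",cen(dk))
E
python3 -m handwheel '[[0.3,[5,-0.6,0],0],[0.3,[5,-0.6,0],0],[0.3,[2,-0.3,0],0],[0.3,[0,0,0],0],[0.3,[0,0,0],0]]';python3 st.py; python3 bub.py b1
```

```text
time_s: 18.82
position: [0.5284, 0.0439, 0.0063]
tcp_rot: [0.749, 0.662, -0.006, -0.004]
contact_force: [-14.6, 1.6, 10.8]
finger_gap: 0.449
18.8167 [0.5284 0.0439 0.0063] [ 0.083  0.475 -0.462  0.648 -0.001  0.207]
[[0.124, 0.992, -0.015], [0.992, -0.124, -0.002], [-0.004, -0.014, -1.0]] jaw 82.91
window len px 196.20142 bubble ([np.float64(8.044656367940815)], [1877]) lines ([], [])
```

View pics/b1.png

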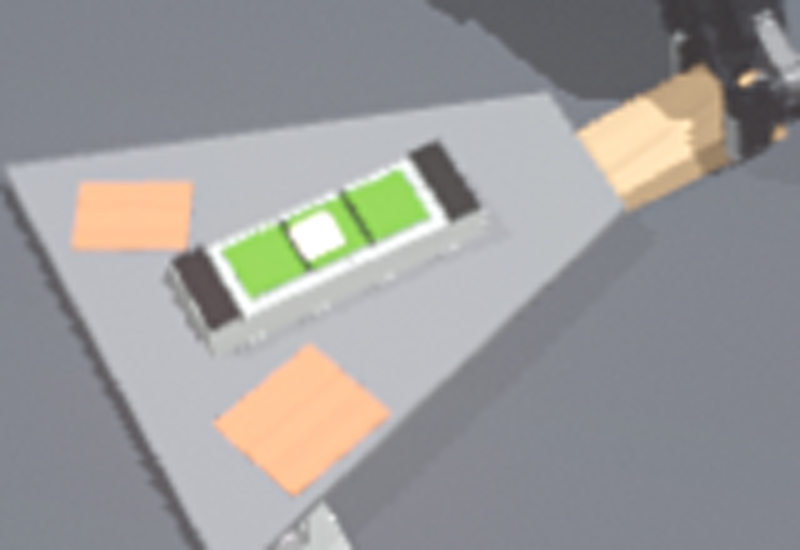

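The bubble is at (318,236) and the lines' middle at about (326,232), so it is at about +3.5 mm. About 11 mm more is needed.

```bash
python3 -m handwheel '[[0.3,[4,-0.5,0],0],[0.3,[4,-0.5,0],0],[0.3,[3,-0.4,0],0],[0.3,[0,0,0],0],[0.3,[0,0,0],0]]';python3 st.py; python3 bub.py b2
```

```text
time_s: 19.28
position: [0.5397, 0.0425, 0.0063]
tcp_rot: [0.749, 0.662, -0.006, -0.004]
contact_force: [-14.4, 2.0, 10.3]
finger_gap: 0.45
19.2833 [0.5397 0.0425 0.0063] [ 0.079  0.49  -0.434  0.661 -0.001  0.203]
[[0.124, 0.992, -0.014], [0.992, -0.124, -0.002], [-0.004, -0.014, -1.0]] jaw 82.91
window len px 197.13574 bubble ([np.float64(1.004272658199239)], [1942]) lines ([], [])
```

View pics/b2.png

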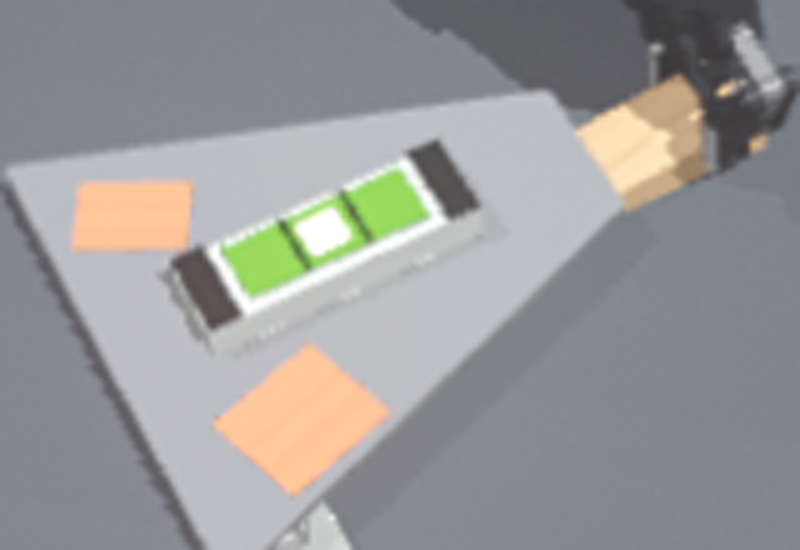

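The bubble at (324,231) is centred between lines at (294,245) and (355,216). The arm is still wound up with about 14 N of push, so I relax that before opening.

```bash
python3 -m handwheel '[[0.3,[-2,0.25,0],0],[0.3,[-2,0.25,0],0],[0.3,[0,0,0],0],[0.3,[0,0,0],0]]';python3 st.py
```

```text
time_s: 19.67
position: [0.5398, 0.0425, 0.0063]
tcp_rot: [0.75, 0.662, -0.004, -0.001]
contact_force: [-7.3, -0.2, 1.3]
finger_gap: 0.45
19.6667 [0.5398 0.0425 0.0063] [ 0.08   0.486 -0.441  0.651 -0.002  0.204]
[[0.124, 0.992, -0.007], [0.992, -0.124, -0.003], [-0.004, -0.007, -1.0]] jaw 82.88
```

```bash
python3 -m handwheel '[[0.3,[-2,0.25,0],0],[0.3,[-1.5,0.2,0],0],[0.3,[0,0,0],0],[0.3,[0,0,0],0]]';python3 st.py; python3 -m handwheel '[[0.5,[0,0,0],0],[0.6,[0,0,0],0],[0.8,[0,0,0],0],[0.8,[0,0,0],0],[0.8,[0,0,0],0]]';python3 bub.py b3
```

```text
time_s: 20.0
position: [0.5398, 0.0427, 0.0068]
tcp_rot: [0.75, 0.662, -0.002, 0.001]
contact_force: [-1.1, -2.2, -4.7]
finger_gap: 0.445
20.0 [0.5398 0.0427 0.0068] [ 0.081  0.482 -0.447  0.643 -0.004  0.206]
[[0.125, 0.992, -0.001], [0.992, -0.125, -0.004], [-0.004, -0.001, -1.0]] jaw 82.85
time_s: 20.42
position: [0.5416, 0.0433, 0.0079]
tcp_rot: [0.75, 0.662, -0.0, 0.002]
contact_force: [-1.0, 0.2, -0.2]
finger_gap: 0.803
window len px 197.09526 bubble ([np.float64(0.9824044889202094)], [1940]) lines ([], [])
```

View pics/b3.png

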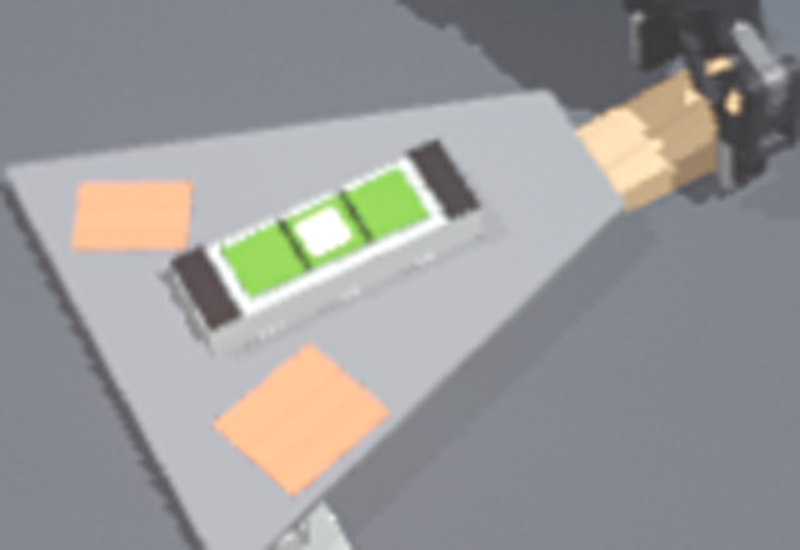

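The wedge is released and the bubble is still at (324,231), centred. I retreat upwards and check.

```bash
python3 -m handwheel '[[0.9,[0,0,5],0],[0.9,[0,0,20],0],[0.9,[0,0,30],0],[0.9,[0,0,30],0],[0.9,[0,0,30],0]]'
python3 -m handwheel '[[0.9,[-30,0,20],0],[0.9,[-30,0,0],0],[0.9,[-30,0,0],0],[0.9,[0,0,0],0],[0.9,[0,0,0],0]]'
python3 bub.py b4
python3 - <<'E'
from h import *
b=viewer.snapshot("side");cv2.imwrite("pics/d7.png",b);cv2.imwrite("pics/d7c.png",cv2.resize(b[180:360,150:400],None,fx=3.2,fy=3.2,interpolation=cv2.INTER_CUBIC))
E
```

```text
time_s: 20.88
position: [0.5401, 0.0431, 0.1238]
tcp_rot: [0.75, 0.662, -0.001, 0.001]
contact_force: [1.0, -1.0, 0.0]
finger_gap: 0.9
time_s: 21.3
position: [0.4487, 0.0431, 0.1428]
tcp_rot: [0.75, 0.662, -0.001, 0.001]
contact_force: [1.0, -0.2, 0.7]
finger_gap: 0.902
window len px 197.13576 bubble ([np.float64(0.9908575050811954)], [1937]) lines ([], [])
```

View pics/b4.png

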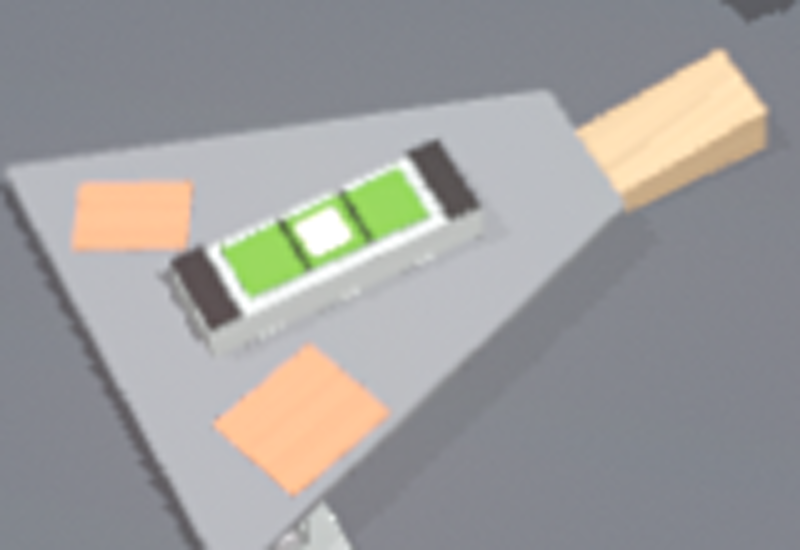

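View pics/d7c.png

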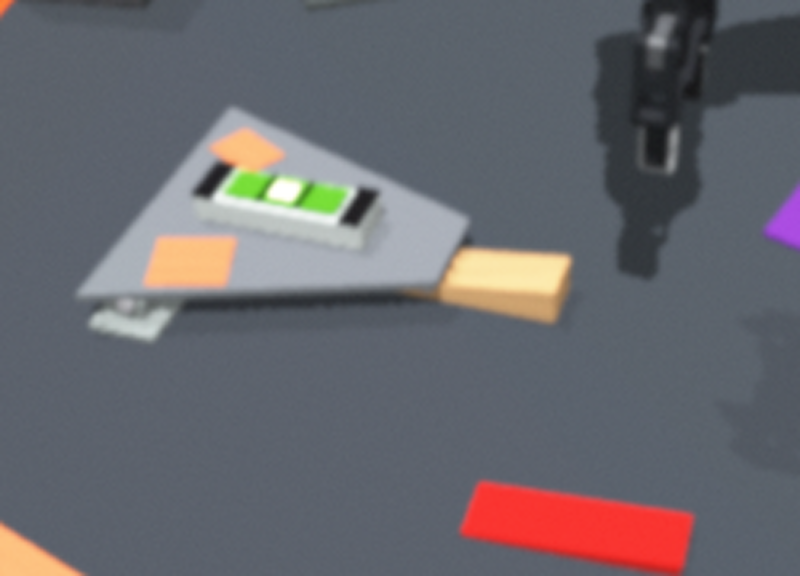

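The bubble is centred in both views, at (324,231) in the scene crop and (285,189) in the side crop. The wedge lies flat and the gripper is clear. I run one last numeric check, then hand in.

Run:
```python
from h import *
t=onz("scene",[(324.4,259.6),(333.6,272)],.027);u=np.array([.9923,-.1236])
c=t.mean(0)[:2]+.08*u; print("ctr",c,"dist to foot",np.linalg.norm(c-[.6055,.037]),"w",np.linalg.norm(t[0]-t[1]))
a=cv2.imread("pics/side0.png");b=cv2.imread("pics/d7.png")
for i in(a,b):
  m=cv2.inRange(i,(0,0,150),(90,90,255));m[:,:280]=0;m[:300]=0;m[:,420:]=0;M=cv2.moments(m,True);print("red px",M["m10"]/M["m00"],M["m01"]/M["m00"])
from workcell import close_job; print(close_job())
```

```text
ctr [0.59575732 0.03856421] dist to foot 0.009867446009019896 w 0.04074961566872922
red px 330.95101733232855 344.4348153730219
red px 330.9600903614458 344.44126506024094
the job is handed in; nothing more can be done
None
```

The beech wedge is under the plate's low corner, the bubble is centred, and I handed the job in at about 21.5 s with the gripper clear of everything. No verdict was reported.

**Last checks**
- **Bubble:** centred to well under 1 mm in the scene view and centred by eye in the side view. It did not move when I released the wedge or retreated.
- **Beech wedge:** lies flat by eye in the last views (tilt not measured), with its centre about 10 mm from the foot bar against the 45 mm allowed.
- **Red wedge:** did not move; its position in the side picture changed by less than 0.02 px.

**What did not go smoothly**
- **Joint 6 limit:** on the first carry joint 6 ran into its range limit, which left a 3° tilt in the tool. I set the wedge down, removed the tilt, and gripped it again with the gripper turned half round.
- **Bench contact:** on the second grasp the fingertips pressed on the bench and the force read 61 N for a moment. That is under the 120 N wrist limit. It is above the 40 N limit for the arm or gripper body, but I took it to be the fingertips only.
- **Bubble script:** it never detected the two black lines, so I judged the bubble against the lines by eye and against the window's middle by number; the two agreed.

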